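# Clear the file out of the parts canister and put its cover on

### The arm

A 6-joint arm with a two-finger parallel gripper is mounted at the origin on the work surface. World frame = base frame: x ahead of the robot, y to its left, z up, the work surface at z = 0. Lengths are in mm, angles in rad, forces in N, time in s.
With the tool pointing down it reaches from about 400 to 925 mm from the base axis. Payload 12.5 kg.
Tool frame: the origin (TCP) lies between the finger pads; the fingertips stand 19 mm ahead of it and the grasp point (between the pads) is the TCP (env.tips_ahead is the distance from the TCP to the fingertips, in mm); z points along the fingers, y is the line along which they close (so a half turn about z gives the same grasp; the last joint's range is limited). The gripper opens to 95 mm and grips with 3 to 60 N. Pads are 20 mm wide; open, the fingers measure 119 mm over their backs; the gripper's body (75 mm by 180 mm) begins 59 mm behind the grasp point.
Start: joints at [-1.243, 0.491, 1.559, -0, 1.092, -0.106], TCP at [262.725, -567.116, 233.661] pointing down, gripper open.
Joint ranges: [-3.1, 3.1], [-0.84, 2.19], [0.05, 2.79], [-1.13, 4.28], [0.06, 2.93], [-2.69, 2.69]. Speed limits (rad/s): [2.22, 2.22, 2.79, 3.14, 3.14, 3.14].

### API

Orientations are given as [roll, pitch, yaw] about the fixed x, y, z axes, in that order (R = Rz(yaw) Ry(pitch) Rx(roll)).
In Python, from cell import env gives the robot as it stands.
- The arm moves only by the shell command python3 -m crank 'ROWS'. ROWS is JSON, a list of rows, each a list of 5 numbers: the shift along the tool's x, y, z in mm, then the turn about the tool's z in degrees, then the finger opening in mm, from 0 to 95.1. In form: [[dx, dy, dz, yaw, grip], ...]. A call has 1 to 10 rows; each row is the pose to reach, as a shift and turn from the pose commanded when the call began, along the tool's axes at that moment; what a row does not reach only later rows make up. A row lasts 1/12 s, in which the tool goes at most 41.7 mm and 7.16 degrees, less where a joint would pass 70% of its speed; a pose out of reach is approached as far as the arm can. A call with a gripper value outside its range is refused whole. The fingers move at their own pace and stop on an object; the grip force is fixed at half the most. Time passes only in rows, so rows that repeat a pose let the fingers close. It gives the time, the measured TCP pose, the force, the opening and the grip force at its end, in the units of the state.
- env.state(): the state, without advancing time (a new reading comes with each control period).
- env.read_camera(name): name is "side" or "top"; returns a dict with "img" (400x640x3 uint8, blue, green, red), "K" (3x3 intrinsics, pixels), "k1" (the pictures are not rectified: a ray, as slopes to the right and down, at radius r is drawn at 1 + k1 r^2 times it, then the intrinsics apply), "pose" (4x4, takes a point from camera to world coordinates). Camera axes: x right, y down, z forward; pixel columns grow to the right and rows downward; lengths in mm; the calibration is good to about 2 mm. A picture is of the moment at which its call begins. There is no depth.
- env.job_done(): hands the job in; it is judged then, once.
The state is a dict: "t": time; "joints": joint angles; "qvel": joint speeds; "tau": joint torques, N m; "eef_pos": TCP position; "tcp_rot": TCP orientation; "ft_force": force on the tool from outside, world axes, zero at the start; "moment": the same for the moment, N m; "opening": opening from 0.0 (shut) to 1.0 (fully open); "grip_force": force on a finger pad.
Only numpy, scipy, OpenCV 4.12 (cv2) and the standard library are available. Lean on these libraries where they do the work, as an engineer would, in place of code of your own. Each camera call takes 0.05 s, during which the arm holds its last target. There are 200 camera calls.

### The job

Someone left a file standing in the round metal canister of finished parts. Pull the file out and stand it blade-down in the square tool caddy, then take the canister's cover from the sloping stand by its wooden grip and set it down by hand, not dropped, onto the canister's rim so that it sits fully home and level. Leave the canister standing upright on the bench and do not push the other tools about.

Things in the scene. Friction and masses are not known exactly. Their poses are not given: they have to be found in the camera images.
- canister: Loose round open canister, bare aluminium, 0.9 kg, outer diameter 108, height 100, wall 4 (mouth 100 across), inner floor 5 above the bench. Origin: centre of its underside; z up. A dark steel block 30 x 36 x 40 high is fixed on its floor on the +x side. The file leans over the rim on its -x side (towards the robot).
- canister_rim (a point): Centre of the canister's mouth, level with the top of the rim (100 above its underside).
- file: Hand file, 200 long, 0.11 kg: flat steel blade 118 long, 16 wide (file y), 5 thick (file x), brass ferrule, round wooden handle of diameter 25 from 126 to 200. Origin: centre of the blade's tip; z runs from tip to handle end. At the start the tip is on the canister's floor, the blade rests on the rim and the handle leans out about 30 degrees from vertical.
- file_grip (a point): Point on the file's axis in the wooden handle, 160 from the tip (40 from the handle end): a good place to grip, 25 wide.
- caddy: Square open bin of blue sheet steel fixed on the bench, 125 x 125 outside, 85 high, wall 4, inner floor about 4 above the bench. Origin: centre of its underside; sides along its x and y.
- stand: Grey stand fixed on the bench, about 125 x 140, with a plate sloping up towards its +x by 35 degrees and a low ledge along the lower edge; the cover rests on it. Origin: centre of its underside.
- cover: Loose round aluminium cover, 0.28 kg: disc of diameter 124, 5 thick; under it a round spigot of diameter 94, 10 deep, chamfered to 86 at the bottom, that drops into the canister's mouth with 3 play all round; on it a wooden grip. Origin: centre of the disc's underside (seated, it is at canister_rim); z along the axis, out through the grip. At the start z leans 35 degrees to the stand's -x.
- cover_grip (a point): Point in the cover's wooden grip on the cover's axis, 30 above the disc's underside. The grip is an upright block 16 thick (cover x), 70 long (cover y), its top 41 above the disc's underside; on the stand it runs level across the slope.
- caliper: Bystander: steel vernier caliper 150 long lying on the black ribbed mat (4 thick). Origin: middle of its beam's underside.
- vee_block: Bystander: dark steel V-block 60 x 45 x 40 on the ribbed mat. Origin: centre of its underside.
- hammer: Bystander: hammer lying at the far side of the bench. Origin: centre of its underside.
- oil_can: Bystander: grey plastic oil bottle, diameter 56, 130 high. Origin: centre of its underside.
- square: Bystander: steel try square lying flat, 100 stock, 150 blade. Origin: centre of the stock's underside.
- chisel: Bystander: cold chisel 155 long lying flat, 16 thick. Origin: on its underside, 60 from its struck end.
There are look-alikes about, which are no part of the job. Leave any purple or turquoise look-alike of the cover alone. Leave any green look-alike of the file alone.

How it is judged (in metres and radians):
On the way, in this order (a step that is already met when the one before it is completed fails the run):
1. the file is held in the fingers with its blade tip drawn clear above the canister's rim (contact force between the fingers and file above 0.5 N and z of file in the frame of canister above 0.105 m), for 0.1 s.
2. the file stands in the caddy, blade tip down on its floor, let go and at rest (x of file in the frame of caddy between -0.062 and 0.062 m and y of file in the frame of caddy between -0.062 and 0.062 m and z of file in the frame of caddy below 0.04 m and contact force between the fingers and file below 0.1 N and linear speed of file below 0.05 m/s), for 0.2 s.
3. the cover is held by the fingers, lifted off the stand (contact force between the fingers and cover above 0.5 N and contact force between cover and stand below 0.05 N and distance of cover from where it was at the start of the episode above 0.06 m), for 0.1 s.
4. the cover is still held by the fingers when it is over the canister's mouth and within 12 mm of its seat (contact force between the fingers and cover above 0.5 N and horizontal distance between cover and canister_rim below 0.012 m and z of cover in the frame of canister_rim below 0.012 m), for 0.05 s.
At the end, for the whole second after the job is handed in: The cover sits on the canister's rim: its disc within 3 mm of the rim's height, within 6 mm of centre, level within about 3 degrees, at rest; the canister stands upright on the bench; the file stands in the caddy with its blade tip inside, less than 40 mm above the caddy's underside, at rest (horizontal distance between cover and canister_rim below 0.006 m and z of cover in the frame of canister_rim between -0.004 and 0.003 m and angle between the z axis of cover and the z axis of canister, either way round below 0.05 rad and angle between cover's own z axis and vertical below 0.06 rad and angle between canister's own z axis and vertical below 0.05 rad and height (world z) of canister below 0.008 m and linear speed of cover below 0.02 m/s and linear speed of file below 0.03 m/s and x of file in the frame of caddy between -0.062 and 0.062 m and y of file in the frame of caddy between -0.062 and 0.062 m and z of file in the frame of caddy below 0.04 m); the robot touches nothing.
It fails at once if the canister is tipped more than 20 degrees (angle between canister's own z axis and vertical above 0.35 rad).
It fails at once if one of the other tools (caliper, V-block, hammer, oil bottle, square, chisel) is pushed more than 40 mm (distance of any of caliper, vee_block, hammer, oil_can, square, chisel from where it was at the start of the episode above 0.04 m).
It also fails if it takes over 54 s, if anything falls off the work surface, if the arm or the gripper's body presses on something with over 40 N, if the wrist force passes 120 N, or if a joint passes its speed limit or range.

## Working session

There is one attempt and no reset: what is moved stays moved. The work goes in short steps, Python scripts to look and compute and a shell command to move; the robot and the scene stay as the last step left them, time stands still between calls to the robot, and variables do not carry over. Pictures are saved under pics/ and viewed, at most 10 in all, crops included, and the job is handed in when it is done.

```bash
ls; mkdir -p pics; cat > h.py <<'E'
from cell import env
import numpy as np, cv2
def shot(n):
    c=env.read_camera(n); return c
def ray(c,u,v):
    K=np.array(c["K"]);d=np.array([[(u-K[0,2])/K[0,0],(v-K[1,2])/K[1,1]]])[0]
    s=d.copy()
    for _ in range(20): s=d/(1+c["k1"]*(s@s))
    P=np.array(c["pose"]); r=P[:3,:3]@np.array([s[0],s[1],1]); return P[:3,3],r
def on(c,u,v,z):
    o,r=ray(c,u,v); return o+r*(z-o[2])/r[2]
def proj(c,p):
    P=np.array(c["pose"]);q=P[:3,:3].T@(np.array(p)-P[:3,3]);s=q[:2]/q[2];s=s*(1+c["k1"]*(s@s))
    K=np.array(c["K"]);return s*[K[0,0],K[1,1]]+K[:2,2]
def two(c1,p1,c2,p2):
    o1,r1=ray(c1,*p1);o2,r2=ray(c2,*p2)
    t=np.linalg.lstsq(np.stack([r1,-r2],1),o2-o1,rcond=None)[0]
    a,b=o1+r1*t[0],o2+r2*t[1];return (a+b)/2,np.linalg.norm(a-b)
E
python3 - <<'E'
from h import *
for n in ("top","side"):
    c=shot(n);cv2.imwrite(f"pics/{n}0.png",c["img"]);print(n,c["k1"],np.round(c["K"],1).tolist(),np.round(c["pose"],2).tolist())
print(env.state())
E
```

```text
pics
top -0.0019352195240161941 [[375.7, 0.0, 322.6], [0.0, 375.7, 199.7], [0.0, 0.0, 1.0]] [[0.01, -1.0, 0.08, 414.8], [-1.0, -0.01, -0.01, 19.08], [0.01, -0.08, -1.0, 1183.75], [0.0, 0.0, 0.0, 1.0]]
side 0.04619519810813367 [[464.5, 0.0, 321.8], [0.0, 464.5, 192.8], [0.0, 0.0, 1.0]] [[-0.86, -0.26, 0.44, -243.32], [-0.51, 0.41, -0.75, 1265.23], [0.01, -0.87, -0.49, 909.74], [0.0, 0.0, 0.0, 1.0]]
{'t': 0.1, 'joints': array([-1.24261194e+00,  4.91508248e-01,  1.55937717e+00, -1.20612263e-05,
        1.09168691e+00, -1.05595955e-01]), 'qvel': array([ 0.00091592, -0.00058191, -0.00134924, -0.00054185, -0.00024269,
        0.00081923]), 'tau': array([ 3.40350431e-03, -6.13619971e+01, -2.58606488e+01,  6.94190478e-02,
        4.70173988e-02, -7.07363802e-05]), 'eef_pos': array([ 262.64976322, -566.9268898 ,  233.11850586]), 'tcp_rot': array([-3.14061732e+00, -9.26185789e-05,  4.33785857e-01]), 'ft_force': array([-0.27113005, -0.15743501, -0.45227902]), 'moment': array([ 0.03141031, -0.05207553, -0.01032308]), 'grip_force': 0.0, 'opening': 0.9988466477670683}
```

View pics/top0.png

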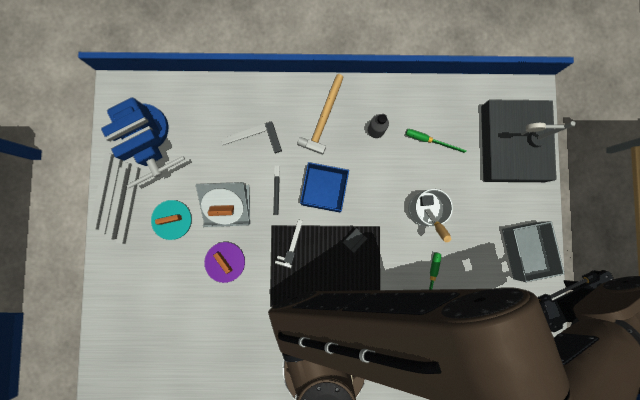

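View pics/side0.png

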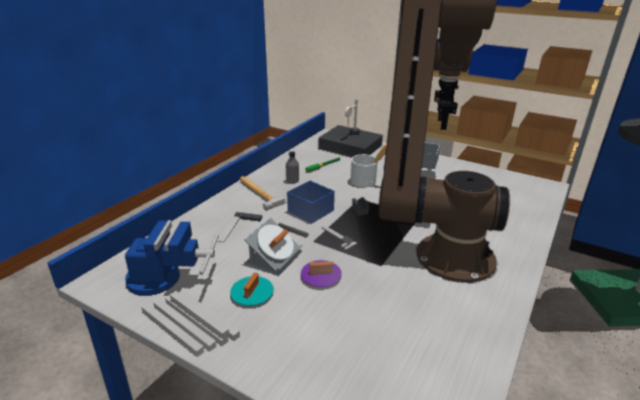

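The top view shows the canister at (433,207) with the brown-handled file towards (443,235). The caddy is at (325,188), and the aluminium cover is on the grey stand at (222,208).

- **File candidates:** brown at (440,230), green at (435,137) and green at (435,268). The brown one fits, because it stands in the canister.
- **Cover candidates:** aluminium at (222,208), turquoise at (171,219) and purple at (224,262). The aluminium one on the stand fits.

I'll confirm both in one enlarged crop.

```bash
python3 - <<'E'
from h import *
t=cv2.imread("pics/top0.png");s=cv2.imread("pics/side0.png")
f=lambda i,x,y,w,h:cv2.resize(i[y:y+h,x:x+w],(400,300),interpolation=cv2.INTER_CUBIC)
cv2.imwrite("pics/crop1.png",np.vstack([np.hstack([f(t,390,175,80,60+15-15),f(s,340,138,64,48)]),np.hstack([f(t,182,172,80,60),f(s,236,215,80,60)])]))
E
```

```text
(no output)
```

View pics/crop1.png

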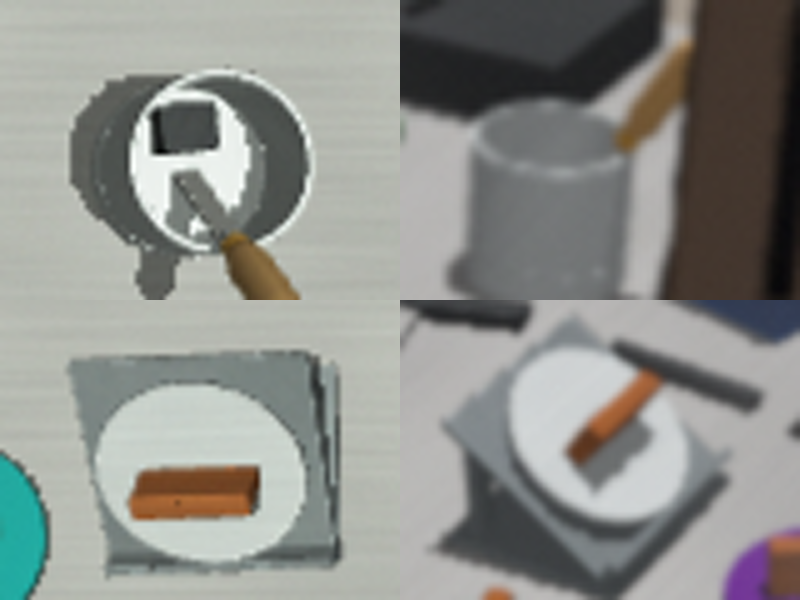

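The crops confirm it: the brown-handled file is in the canister, leaning down and to the right in the top view. The bare aluminium cover sits on the stand with its grip running nearly level. Next I'll measure them.

```bash
python3 - <<'E'
from h import *
t=shot("top");s=shot("side");T=t["img"]
hsv=cv2.cvtColor(T,cv2.COLOR_BGR2HSV)
C=on(t,434.2,207.2,100);print("rim",C.round(1))
# handle
m=cv2.inRange(hsv,(8,90,40),(25,255,255));
def comp(m,x0,y0,x1,y1):
    z=np.zeros_like(m);z[y0:y1,x0:x1]=m[y0:y1,x0:x1];n,l,st,ce=cv2.connectedComponentsWithStats(z);i=1+st[1:,4].argmax();return (l==i).astype(np.uint8)
h=comp(m,420,210,470,260);p=cv2.findNonZero(h)[:,0].astype(float)
mu=p.mean(0);w,V=np.linalg.eigh(np.cov((p-mu).T));d=V[:,1];d*=np.sign(d[1]);pr=(p-mu)@d
print("handle",len(p),mu,d,pr.min(),pr.max())
tip=on(t,427,210.6,6)
a=mu+d*pr.min();b=mu+d*pr.max()
# along-axis: end at 200 -> z~178 ; solve for handle mean at 163
for s0,px in ((163,mu),(126,a),(197,b)):
    P=on(t,px[0],px[1],5+s0*np.cos(np.radians(30)));print(s0,P.round(1),"len",np.linalg.norm(P-tip).round(1))
print("tip",tip.round(1))
# caddy: blue mask rim
b=cv2.inRange(hsv,(105,120,30),(130,255,255));c=comp(b,285,150,360,225)
r=cv2.minAreaRect(cv2.findNonZero(c));print("caddy",r,[on(t,x,y,85).round(1).tolist() for x,y in cv2.boxPoints(r)])
# cover grip
g=comp(cv2.inRange(hsv,(2,120,40),(20,255,255)),190,185,255,235)
r=cv2.minAreaRect(cv2.findNonZero(g));print("grip top",r,cv2.boxPoints(r).tolist())
gs=cv2.cvtColor(s["img"],cv2.COLOR_BGR2HSV);g=comp(cv2.inRange(gs,(2,120,40),(20,255,255)),255,220,300,255)
r=cv2.minAreaRect(cv2.findNonZero(g));print("grip side",r,cv2.boxPoints(r).tolist())
w=comp(cv2.inRange(hsv,(0,0,205),(180,40,255)),192,182,255,232);print("disc",w.sum(),cv2.fitEllipse(max(cv2.findContours(w,0,1)[0],key=len)))
w=comp(cv2.inRange(gs,(0,0,190),(180,50,255)),240,215,305,270);print("disc side",w.sum(),cv2.fitEllipse(max(cv2.findContours(w,0,1)[0],key=len)))
E
```

```text
rim [ 486.1 -311.1  100. ]
handle 173 [442.22543353 231.49710983] [0.57518701 0.81802194] -11.92481976664548 11.09502832850178
163 [ 416.  -318.1  146.2] len 154.6
126 [ 443.6 -309.4  114.1] len 114.7
197 [ 391.9 -325.2  175.6] len 191.9
tip [ 481.3 -316.9    6. ]
caddy ((324.1153869628906, 186.92308044433594), (42.16496276855469, 43.3416633605957), 11.309932708740234) [[493.1, 80.7, 85.0], [619.4, 57.2, 85.0], [595.8, -65.2, 85.0], [469.8, -40.6, 85.0]]
grip top ((220.5, 210.5), (9.0, 25.0), 90.0) [[208.0, 206.0], [233.0, 206.0], [233.0, 215.0], [208.0, 215.0]]
grip side ((278.5000305175781, 237.50003051757812), (4.242640495300293, 22.62741470336914), 45.0) [[269.0000305175781, 244.00003051757812], [285.0000305175781, 228.00003051757812], [288.0000305175781, 231.00003051757812], [272.0000305175781, 247.00003051757812]]
disc 778 ((221.91990661621094, 206.39698791503906), (32.586849212646484, 40.7369270324707), 107.6356201171875)
disc side 604 ((275.0076599121094, 241.08921813964844), (25.856836318969727, 36.80009460449219), 130.54067993164062)
```

```bash
cat >> h.py <<'E'
def go(x,y,z,yaw_deg=None):
    s=env.state();p=s["eef_pos"];r,pi,ya=s["tcp_rot"]
    from scipy.spatial.transform import Rotation as Ro
    R=Ro.from_euler("xyz",[r,pi,ya]).as_matrix();d=R.T@(np.array([x,y,z])-p)
    t=0 if yaw_deg is None else (np.degrees(ya)-yaw_deg+90)%180-90
    print("shift",d.round(1),"turn",round(t,1),"| now",p.round(1),"yaw",np.degrees(ya).round(1))
E
python3 - <<'E'
from h import *
go(417,-318,235,5);go(417,-318,144,5)
E
```

```text
shift [ 244.7 -161.1   -1.6] turn 19.9 | now [ 262.7 -567.   233.3] yaw 24.9
shift [ 244.7 -161.    89.4] turn 19.9 | now [ 262.7 -567.   233.3] yaw 24.9
```

```bash
python3 -m crank '[[33,-22,-2,7,95],[66,-44,-2,14,95],[99,-66,-2,20,95],[132,-88,-2,20,95],[165,-110,-2,20,95],[198,-132,-2,20,95],[230,-150,-2,20,95],[245,-161,-2,20,95],[245,-161,-2,20,95],[245,-161,-2,20,95]]'; python3 - <<'E'
from h import *
t=shot("top");s=shot("side");go(417,-318,144,5)
f=lambda i,x,y,w,h:cv2.resize(i[y:y+h,x:x+w],(400,300),interpolation=cv2.INTER_CUBIC)
cv2.imwrite("pics/crop2.png",np.hstack([f(t["img"],390,185,80,60),f(s["img"],340,128,80,60)]))
E
```

```text
t: 1.03
eef_pos: [417.7, -317.5, 235.7]
tcp_rot: [3.141, 0.0, 0.087]
ft_force: [-0.8, -0.5, 0.6]
opening: 1.001
grip_force: 0.0
shift [ 0.  -0.8 91.6] turn -0.2 | now [ 417.1 -318.8  235.6] yaw 4.8
```

View pics/crop2.png

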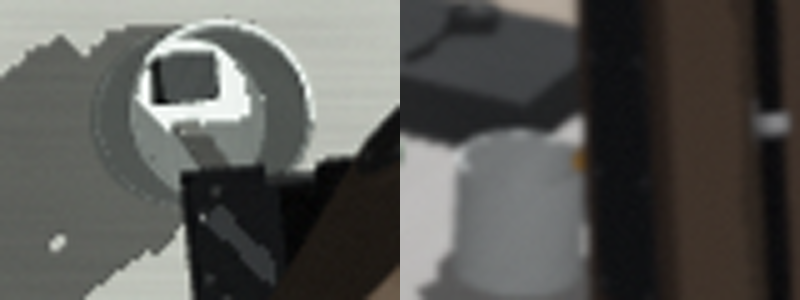

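The gripper hides the handle from both cameras. The lateral tolerance is large (about 30 mm), so I'll descend and close.

```bash
python3 -m crank '[[0,0,25,0,95],[0,0,50,0,95],[0,0,75,0,95],[0,0,92,0,95],[0,0,92,0,95],[0,0,92,0,40],[0,0,92,0,15],[0,0,92,0,15],[0,0,92,0,15],[0,0,92,0,15]]'; python3 -m crank '[[0,0,0,0,15],[0,0,0,0,15],[0,0,0,0,15],[0,0,0,0,15]]'
```

```text
t: 1.97
eef_pos: [417.5, -318.3, 144.5]
tcp_rot: [3.14, -0.001, 0.085]
ft_force: [0.2, 0.2, 0.9]
opening: 0.71
grip_force: 0.0
t: 2.3
eef_pos: [417.4, -318.0, 143.7]
tcp_rot: [3.141, -0.0, 0.085]
ft_force: [-0.7, -1.1, 0.3]
opening: 0.427
grip_force: 0.0
```

```bash
python3 -m crank '[[0,0,0,0,10],[0,0,0,0,10],[0,0,0,0,10],[0,0,0,0,10],[0,0,0,0,10],[0,0,0,0,10]]'
```

```text
t: 2.8
eef_pos: [417.4, -318.0, 143.6]
tcp_rot: [3.142, 0.0, 0.085]
ft_force: [0.3, 0.6, -0.3]
opening: 0.259
grip_force: 30.0
```

```bash
python3 -m crank '[[0,0,-15,0,5],[0,0,-30,0,5],[0,0,-50,0,5],[0,0,-70,0,5],[0,0,-90,0,5],[0,0,-110,0,5],[0,0,-130,0,5],[0,0,-135,0,5],[0,0,-135,0,5],[0,0,-135,0,5]]'; python3 - <<'E'
from h import *
t=shot("top");s=shot("side")
f=lambda i,x,y,w,h:cv2.resize(i[y:y+h,x:x+w],(400,300),interpolation=cv2.INTER_CUBIC)
cv2.imwrite("pics/crop3.png",np.hstack([f(t["img"],380,165,100,75),f(s["img"],330,108,100,75)]))
print(env.state()["opening"])
E
```

```text
t: 3.63
eef_pos: [417.1, -317.8, 277.8]
tcp_rot: [-3.141, 0.001, 0.085]
ft_force: [-0.4, 0.2, -1.4]
opening: 0.256
grip_force: 30.0
0.2546605330746473
```

View pics/crop3.png

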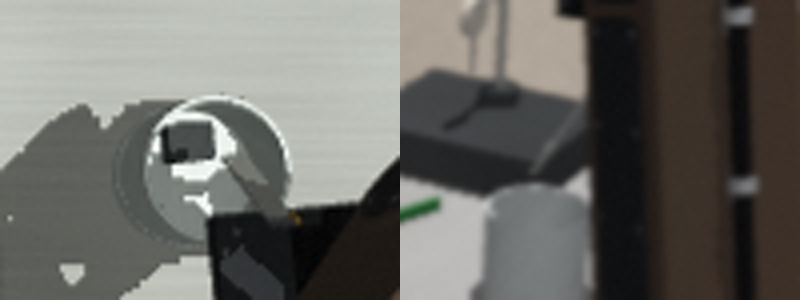

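The blade is clear of the canister. Its tip is at about (437.5,205) in the top view and (364,151) in the side view. I'll triangulate it.

```bash
python3 - <<'E'
from h import *
t=shot("top");s=shot("side")
print(two(t,(437.5,205),s,(364,151)))
q=np.array([[493.1,80.7],[619.4,57.2],[595.8,-65.2],[469.8,-40.6]]).mean(0);print("caddy",q)
E
```

```text
(array([ 489.84777293, -308.67868061,  138.50376166]), np.float64(0.18291653040952802))
caddy [544.525   8.025]
```

```bash
python3 - <<'E'
from h import *
go(473,22,278,-13)
E
```

```text
shift [ 8.440e+01 -3.339e+02 -1.000e-01] turn 17.9 | now [ 417.1 -317.9  277.5] yaw 4.9
```

```bash
python3 -m crank '[[5,-20,0,0,5],[12,-50,0,5,5],[20,-82,0,10,5],[29,-115,0,15,5],[37,-148,0,18,5],[46,-181,0,18,5],[54,-214,0,18,5],[62,-246,0,18,5],[70,-276,0,18,5],[76,-300,0,18,5]]'; python3 -m crank '[[4,-16,0,0,5],[8,-28,0,0,5],[9,-34,0,0,5],[9,-34,0,0,5],[9,-34,0,0,5]]';  python3 - <<'E'
from h import *
t=shot("top");s=shot("side");go(473,22,278,-13)
f=lambda i,x,y,w,h:cv2.resize(i[y:y+h,x:x+w],(400,300),interpolation=cv2.INTER_CUBIC)
cv2.imwrite("pics/crop4.png",np.hstack([f(t["img"],280,140,100,75),f(s["img"],270,128,120,90)]))
E
```

```text
t: 4.67
eef_pos: [467.6, -10.6, 278.1]
tcp_rot: [-3.142, 0.001, -0.229]
ft_force: [0.5, -0.4, -0.5]
opening: 0.256
grip_force: 30.0
t: 5.08
eef_pos: [484.1, 17.9, 278.3]
tcp_rot: [3.141, 0.001, -0.229]
ft_force: [0.5, -1.1, -0.8]
opening: 0.257
grip_force: 30.0
shift [-11.7  -1.8   0.5] turn -0.2 | now [484.   17.6 278.5] yaw -13.2
```

View pics/crop4.png

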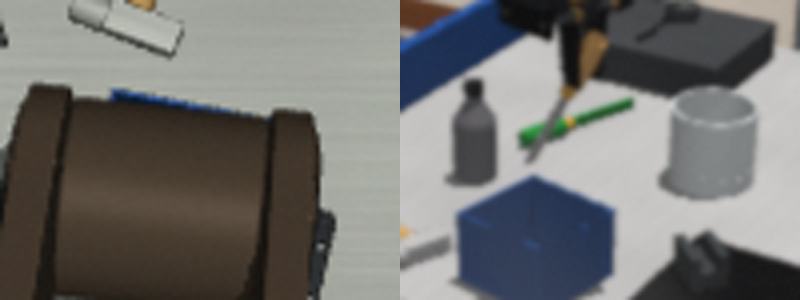

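The side view shows the blade above the caddy with its tip at about (309,176). The TCP is 12 mm too far forward, so I'll correct that and lower.

```bash
python3 - <<'E'
from h import *
s=shot("side");a=np.radians(-11)
print(proj(s,[484+74*np.cos(a),17.7+74*np.sin(a),139]), "floor centre expected px", proj(s,[546,8,85]))
E
python3 -m crank '[[-6,-1,0,0,5],[-12,-2,10,0,5],[-12,-2,30,0,5],[-12,-2,50,0,5],[-12,-2,70,0,5],[-12,-2,90,0,5],[-12,-2,108,0,5],[-12,-2,118,0,5],[-12,-2,122,0,5],[-12,-2,122,0,5]]'
```

```text
[308.95450164 176.85815687] floor centre expected px [310.82309904 191.17517763]
t: 6.07
eef_pos: [472.4, 22.8, 156.1]
tcp_rot: [3.141, 0.001, -0.23]
ft_force: [-0.5, -0.5, -0.1]
opening: 0.258
grip_force: 30.0
```

Everything matches the prediction. I'll creep down the rest of the way.

```bash
python3 -m crank '[[0,0,4,0,5],[0,0,8,0,5],[0,0,10,0,5],[0,0,11,0,5],[0,0,11,0,5]]'; python3 -m crank '[[0,0,1,0,5],[0,0,2,0,5],[0,0,2,0,5]]'
```

```text
t: 6.48
eef_pos: [473.0, 23.0, 145.7]
tcp_rot: [3.142, -0.0, -0.229]
ft_force: [0.6, -0.2, -1.0]
opening: 0.258
grip_force: 30.0
t: 6.73
eef_pos: [473.0, 23.1, 143.5]
tcp_rot: [3.142, -0.0, -0.229]
ft_force: [0.7, -0.2, -1.1]
opening: 0.256
grip_force: 30.0
```

```bash
python3 -m crank '[[0,0,1,0,5],[0,0,2,0,5],[0,0,2,0,5]]'; python3 -m crank '[[0,0,0,0,30],[0,0,0,0,34],[0,0,0,0,38],[0,0,0,0,45],[0,0,0,0,60],[0,0,0,0,80],[0,0,0,0,95],[0,0,0,0,95],[0,0,0,0,95],[0,0,0,0,95]]';python3 - <<'E'
from h import *
s=shot("side")
f=lambda i,x,y,w,h:cv2.resize(i[y:y+h,x:x+w],(600,450),interpolation=cv2.INTER_CUBIC)
cv2.imwrite("pics/crop5.png",f(s["img"],260,138,120,90));print(env.state()["opening"])
E
```

```text
t: 6.98
eef_pos: [472.7, 23.1, 141.9]
tcp_rot: [3.142, 0.0, -0.229]
ft_force: [-3.5, -0.2, 8.6]
opening: 0.257
grip_force: 30.0
t: 7.82
eef_pos: [473.0, 23.0, 141.6]
tcp_rot: [3.142, -0.0, -0.229]
ft_force: [-0.0, 1.3, -0.1]
opening: 0.832
grip_force: 0.0
0.8768895488880132
```

View pics/crop5.png

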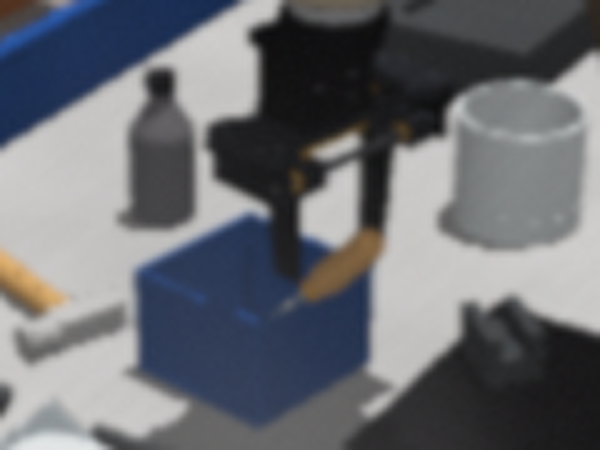

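The file lies steeply leaned over the near rim, with its blade inside the caddy. I'll retract straight up and measure it.

```bash
python3 -m crank '[[0,0,-5,0,95],[0,0,-20,0,95],[0,0,-40,0,95],[0,0,-70,0,95],[0,0,-100,0,95],[0,0,-130,0,95],[0,35,-130,0,95],[0,75,-130,0,95],[0,115,-130,0,95],[0,150,-130,0,95]]';python3 -m crank '[[0,35,0,0,95],[0,70,0,0,95],[0,70,0,0,95]]';python3 - <<'E'
from h import *
t=shot("top");s=shot("side")
f=lambda i,x,y,w,h:cv2.resize(i[y:y+h,x:x+w],(400,300),interpolation=cv2.INTER_CUBIC)
cv2.imwrite("pics/crop6.png",np.hstack([f(t["img"],285,150,100,75),f(s["img"],270,158,80,60)]))
E
```

```text
t: 8.7
eef_pos: [438.0, -124.6, 272.3]
tcp_rot: [3.141, -0.001, -0.229]
ft_force: [1.4, 0.2, -0.0]
opening: 0.997
grip_force: 0.0
t: 8.95
eef_pos: [422.0, -195.6, 272.0]
tcp_rot: [3.14, -0.001, -0.233]
ft_force: [1.2, -0.7, -0.1]
opening: 1.002
grip_force: 0.0
```

View pics/crop6.png

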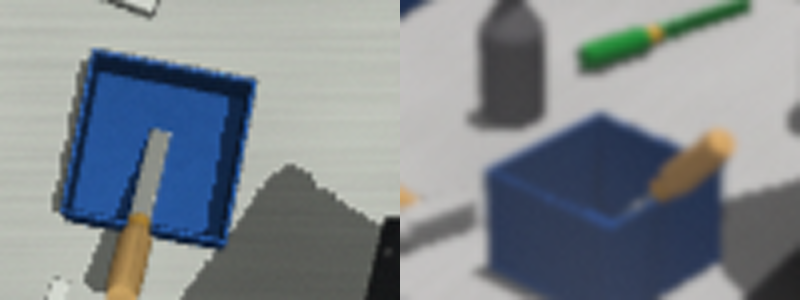

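```bash
python3 - <<'E'
from h import *
t=shot("top")
for z in (5,20,40):print(z,on(t,325,182.5,z).round(1))
print("rim ctc",on(t,319.8,204,88).round(1),"end",[on(t,315.5,224,z).round(1).tolist() for z in (100,115,130)])
E
```

```text
5 [567.7   4.6   5. ]
20 [565.8   4.8  20. ]
40 [563.2   5.   40. ]
rim ctc [493.5  20.3  88. ] end [[434.8, 32.2, 100.0], [434.5, 32.1, 115.0], [434.3, 31.9, 130.0]]
```

```bash
python3 - <<'E'
from h import *
t=shot("top");s=shot("side")
d,e=two(t,(221.9,206.4),s,(275.0,241.1));print("disc top centre",d.round(1),e)
a=np.radians(2.5);S=np.sin(np.radians(35));n=np.array([-S*np.cos(a),-S*np.sin(a),np.cos(np.radians(35))]);y=np.array([-np.sin(a),np.cos(a),0]);x=np.cross(y,n)
for k in (25,):print("grip",(d+k*n).round(1))
for z in (36,):
  for sy in (35,-35):
    for sx in (8,-8): print(z,sy,sx,proj(t,d+z*n+sy*y+sx*x).round(1),proj(s,d+z*n+sy*y+sx*x).round(1))
g=d+25*n
go(g[0],g[1],272,2.5)
E
```

```text
disc top centre [486.3 311.9  67.3] 2.0437197827102667
grip [472.  311.3  87.8]
36 35 8 [206.5 210.6] [272.4 239.1]
36 35 -8 [207.5 215.3] [276.2 242.8]
36 -35 8 [230.9 209.8] [284.9 227.8]
36 -35 -8 [231.7 214.5] [288.5 231.4]
shift [-6.590e+01 -4.996e+02 -2.000e-01] turn -15.6 | now [ 423.1 -190.2  271.8] yaw -13.1
```

```bash
python3 -m crank '[[-4,-30,0,-4,95],[-9,-68,0,-8,95],[-14,-106,0,-12,95],[-19,-144,0,-16,95],[-24,-182,0,-16,95],[-29,-220,0,-16,95],[-34,-258,0,-16,95],[-39,-296,0,-16,95],[-44,-334,0,-16,95],[-48,-370,0,-16,95]]'; python3 - <<'E'
from h import *
go(472,308.5,200,2.5)
E
```

```text
t: 10.03
eef_pos: [459.3, 183.5, 271.9]
tcp_rot: [-3.142, -0.0, 0.052]
ft_force: [1.4, -1.2, 0.1]
opening: 0.998
grip_force: 0.0
shift [  19.2 -124.2   71.9] turn 0.5 | now [459.3 183.5 271.9] yaw 3.0
```

```bash
python3 -m crank '[[5,-33,0,0,95],[10,-66,20,0,95],[15,-100,40,0,95],[19,-124,72,0,95],[19,-124,72,0,95],[19,-124,72,0,95]]'; python3 - <<'E'
from h import *
t=shot("top");s=shot("side");go(472,308.5,91,2.5)
f=lambda i,x,y,w,h:cv2.resize(i[y:y+h,x:x+w],(400,300),interpolation=cv2.INTER_CUBIC)
cv2.imwrite("pics/crop7.png",np.hstack([f(t["img"],180,165,100,75),f(s["img"],226,190,100,75)]))
E
```

```text
t: 10.53
eef_pos: [471.5, 306.5, 198.1]
tcp_rot: [3.14, 0.003, 0.054]
ft_force: [-0.1, -0.5, 0.3]
opening: 0.996
grip_force: 0.0
shift [ -0.6  -3.3 109.3] turn 0.4 | now [472.7 305.2 200.3] yaw 2.9
```

View pics/crop7.png

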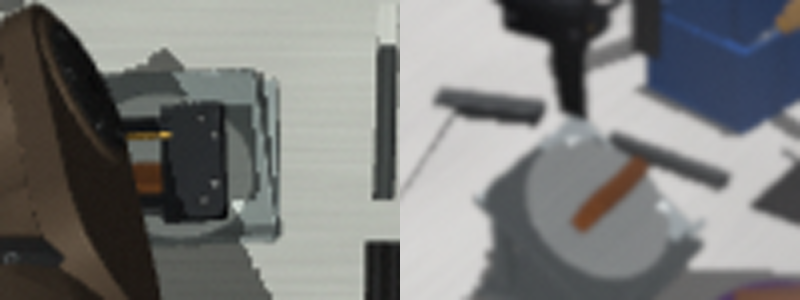

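The gripper is over the grip, which shows between the fingers at about (217,210) in the top view. I'll descend while watching the force.

```bash
python3 -m crank '[[0,-3,30,0,95],[0,-3,55,0,95],[0,-3,75,0,95],[0,-3,88,0,95],[0,-3,94,0,95],[0,-3,94,0,95]]'; python3 -m crank '[[0,0,5,0,95],[0,0,10,0,95],[0,0,14,0,95],[0,0,14,0,95],[0,0,14,0,95]]'
```

```text
t: 11.13
eef_pos: [473.2, 307.2, 105.9]
tcp_rot: [3.142, -0.0, 0.049]
ft_force: [-0.4, 1.0, -0.8]
opening: 1.001
grip_force: 0.0
t: 11.55
eef_pos: [473.0, 307.8, 91.7]
tcp_rot: [3.141, -0.0, 0.05]
ft_force: [1.7, 0.7, 0.6]
opening: 0.999
grip_force: 0.0
```

```bash
python3 -m crank '[[0,0,0,0,70],[0,0,0,0,60],[0,0,0,0,60],[0,0,0,0,50],[0,0,0,0,50],[0,0,0,0,50],[0,0,0,0,50],[0,0,0,0,50]]'
```

```text
t: 12.22
eef_pos: [473.0, 307.9, 91.7]
tcp_rot: [-3.142, -0.0, 0.05]
ft_force: [-0.0, 0.1, 1.1]
opening: 0.736
grip_force: 30.0
```

The opening is 70 mm, which is the grip's length. Lifting.

```bash
python3 -m crank '[[0,0,-10,0,45],[0,0,-25,0,45],[0,0,-45,0,45],[0,0,-70,0,45],[0,0,-100,0,45],[0,0,-125,0,45],[0,0,-130,0,45],[0,0,-130,0,45],[0,0,-130,0,45]]'; python3 - <<'E'
from h import *
t=shot("top");s=shot("side")
cv2.imwrite("pics/s8.png",s["img"]);print(env.state()["moment"],env.state()["opening"])
f=lambda i,x,y,w,h:cv2.resize(i[y:y+h,x:x+w],(400,300),interpolation=cv2.INTER_CUBIC)
p=proj(s,[473,308,222]);print(p)
gs=cv2.cvtColor(s["img"],cv2.COLOR_BGR2HSV)
# coarse disc shape in the side view
x,y=p.astype(int);w=cv2.inRange(gs,(0,0,120),(180,60,255))[y-40:y+50,x-50:x+60]
g=cv2.inRange(gs,(2,120,40),(20,255,255))[y-40:y+50,x-50:x+60]
a=np.where(g>0,'#',np.where(w>0,'.',' '))
for r in a[::2]:print("".join(r))
E
```

```text
t: 12.97
eef_pos: [472.5, 307.5, 220.7]
tcp_rot: [3.141, 0.001, 0.05]
ft_force: [0.3, -0.8, -3.5]
opening: 0.734
grip_force: 30.0
[ 0.05478913  0.01161382 -0.00994946] 0.7307862198690235
[277.75995265 198.83961724]
#  ........                                                          ........................................ 
.......                                                                    ............................       
...                                                                        ......................         ....
                                                                           ............             ..........
                                                                           .....               ...............
                                                                          .....             ..................
                            .....                                         .....        .......................
                         ........                                         ..................................
[... 3399 characters left out ...]
.....          .............            ....
......................                                    ..................    ............                  
....................                                        ..............................                    
...................                                           ..........................                      
....................                                           ..........................                     
......................                                       .................................                
......................                                       .......................................
```

```bash
python3 -m crank '[[0,0,-25,0,45],[0,0,-50,0,45],[0,10,-55,0,45],[0,40,-55,0,45],[5,75,-55,0,45],[10,112,-55,0,45],[20,149,-55,0,45],[30,186,-55,0,45],[40,223,-55,0,45],[50,260,-55,0,45]]'; python3 - <<'E'
from h import *
go(550,-150,275,0);go(550,-150,120,0)
E
```

```text
t: 13.9
eef_pos: [535.4, 48.2, 274.8]
tcp_rot: [3.142, 0.002, 0.05]
ft_force: [1.3, 0.7, -2.7]
opening: 0.735
grip_force: 30.0
shift [  4.7 198.7  -0.2] turn 2.9 | now [535.4  48.2 274.8] yaw 2.9
shift [  5.1 198.7 154.8] turn 2.9 | now [535.4  48.2 274.8] yaw 2.9
```

```bash
python3 -m crank '[[1,35,0,0,45],[2,70,0,0,45],[3,105,0,0,45],[4,140,0,0,45],[5,170,30,0,45],[5,195,60,3,45],[5,199,95,3,45],[5,199,130,3,45],[5,199,155,3,45],[5,199,155,3,45]]'; python3 - <<'E'
from h import *
import pickle
t=shot("top");s=shot("side");p=env.state()["eef_pos"];print(p.round(1))
t0=cv2.imread("pics/top0.png");s0=cv2.imread("pics/side0.png")
d=cv2.absdiff(s["img"],s0).max(2);p2=proj(s,p).astype(int);print(p2)
gs=cv2.cvtColor(s["img"],cv2.COLOR_BGR2HSV)
f=lambda i,x,y,w,h:cv2.resize(i[y:y+h,x:x+w],(400,300),interpolation=cv2.INTER_CUBIC)
p1=proj(t,p).astype(int)
cv2.imwrite("pics/crop9.png",np.vstack([np.hstack([f(t["img"],p1[0]-50,p1[1]-38,100,75),f(s["img"],p2[0]-40,p2[1]-25,80,60)]),np.hstack([f(cv2.imread("pics/s8.png"),238,168,80,60)]*2)]))
E
```

```text
t: 14.73
eef_pos: [547.4, -147.6, 115.5]
tcp_rot: [-3.138, 0.01, -0.003]
ft_force: [-1.1, 0.5, -3.6]
opening: 0.737
grip_force: 30.0
[ 550.  -148.1  120.6]
[331 166]
```

View pics/crop9.png

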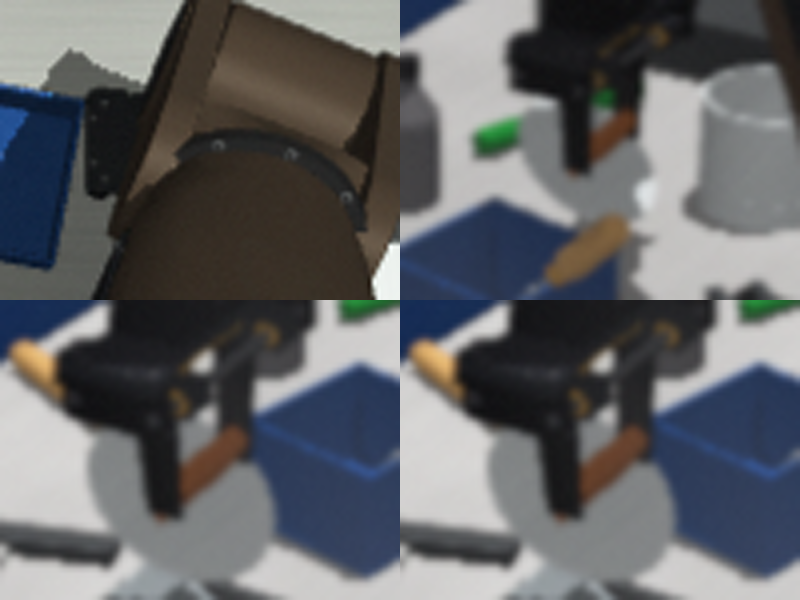

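The cover is still held at its original tilt of about 35°. I'll press it gently on bare bench here so it turns level in the fingers.

```bash
python3 -m crank '[[0,0,15,0,45],[0,0,30,0,45],[0,0,42,0,45],[0,0,48,0,45],[0,0,48,0,45]]'; python3 -m crank '[[0,0,2,0,45],[0,0,4,0,45],[0,0,6,0,45],[0,0,8,0,45],[0,0,10,0,45],[0,0,12,0,45]]';python3 -m crank '[[0,0,1,0,45],[0,0,2,0,45],[0,0,3,0,45],[0,0,4,0,45],[0,0,4,0,45]]'
```

```text
t: 15.25
eef_pos: [550.9, -147.9, 74.0]
tcp_rot: [3.141, -0.0, -0.002]
ft_force: [-0.0, -0.6, -3.7]
opening: 0.73
grip_force: 30.0
t: 15.75
eef_pos: [552.2, -148.1, 62.7]
tcp_rot: [3.141, -0.004, -0.003]
ft_force: [4.7, 2.7, 12.6]
opening: 0.737
grip_force: 30.0
t: 16.17
eef_pos: [553.9, -148.4, 59.8]
tcp_rot: [3.139, -0.008, -0.003]
ft_force: [7.6, 1.3, 12.1]
opening: 0.735
grip_force: 30.0
```

```bash
python3 -m crank '[[0,0,1,0,45],[0,0,2,0,45],[0,0,3,0,45],[0,0,4,0,45],[0,0,4,0,45]]'; python3 -m crank '[[0,0,1,0,45],[0,0,2,0,45],[0,0,3,0,45],[0,0,4,0,45],[0,0,4,0,45]]'; python3 -m crank '[[0,0,1,0,45],[0,0,2,0,45],[0,0,3,0,45],[0,0,3,0,45]]'
```

```text
t: 16.58
eef_pos: [554.7, -148.6, 56.5]
tcp_rot: [3.139, -0.01, -0.003]
ft_force: [8.6, 4.7, 20.0]
opening: 0.731
grip_force: 30.0
t: 17.0
eef_pos: [555.1, -148.7, 53.1]
tcp_rot: [3.138, -0.011, -0.003]
ft_force: [8.9, 4.8, 24.3]
opening: 0.735
grip_force: 30.0
t: 17.33
eef_pos: [555.2, -148.7, 50.1]
tcp_rot: [3.138, -0.012, -0.003]
ft_force: [9.0, 5.1, 23.3]
opening: 0.735
grip_force: 30.0
```

```bash
python3 -m crank '[[0,0,1,0,45],[0,0,2,0,45],[0,0,3,0,45],[0,0,4,0,45],[0,0,4,0,45]]'; python3 -m crank '[[0,0,1,0,45],[0,0,2,0,45],[0,0,3,0,45],[0,0,3,0,45]]'
```

```text
t: 17.75
eef_pos: [555.2, -148.8, 45.9]
tcp_rot: [3.138, -0.011, -0.003]
ft_force: [9.3, 3.9, 22.8]
opening: 0.729
grip_force: 30.0
t: 18.08
eef_pos: [555.2, -149.0, 42.8]
tcp_rot: [3.138, -0.011, -0.003]
ft_force: [9.1, 2.1, 21.8]
opening: 0.732
grip_force: 29.9
```

```bash
python3 -m crank '[[0,0,1,0,45],[0,0,2,0,45],[0,0,2,0,45]]'; python3 -m crank '[[0,0,1,0,45],[0,0,2,0,45],[0,0,2,0,45]]'
```

```text
t: 18.33
eef_pos: [555.3, -149.1, 40.8]
tcp_rot: [3.138, -0.012, -0.003]
ft_force: [10.2, 2.3, 21.6]
opening: 0.73
grip_force: 30.9
t: 18.58
eef_pos: [555.7, -149.2, 38.9]
tcp_rot: [3.137, -0.013, -0.003]
ft_force: [11.6, 1.0, 20.3]
opening: 0.73
grip_force: 36.9
```

```bash
cat > m.py <<'E'
from h import *
def disc(z,ret=False):
    s=shot("side");p=env.state()["eef_pos"];u,v=proj(s,[p[0],p[1],z]).astype(int)
    h=cv2.cvtColor(s["img"],cv2.COLOR_BGR2HSV);I=h[...,2]
    x0,y0=u-36,v-26
    sub=I[y0:y0+52,x0:x0+72];hs=h[y0:y0+52,x0:x0+72]
    return s,x0,y0,sub,hs
if __name__=="__main__":
    import sys
    s,x0,y0,I,hs=disc(float(sys.argv[1]))
    print(x0,y0)
    for r,q in zip(I,hs): print("".join('#' if (b[1]>90 and b[0]<25) else "%x"%(a//16) for a,b in zip(r,q)))
E
python3 m.py 12
```

```text
293 164
655557abccccccccbbbbaa998521111111111111111111222221126abb87788889999853
555556accccccccbbaa998775321111111111111112222###212248abb87777788999864
544446abccccbbbaa9876543321111111111111112222233##2368abcb87777778888875
444446abcccba99998753222111111111111111111212234#3469bbccb87777777888875
4444469bcccb877776532221111111111111122211122466668abcccca87777777888876
4444459bcccb86566532112211111111111124432122369aaabbccccba87777777788887
4444459bcccb9655442112222111121111113664222248abccccccccba87777777888887
4444459bcccb9655432111111111221111113453222248bcccccccccba87777777888888
4444459bbccb9776654211111111222111112222221149bcccccccccba87777777888888
4444459bbbcbbaaaa96311111111111111122112111149bcccccccccba87777777888888
4444459bbbbbbbbbbb84211111111111112#2211111259bcccccccccba77777777888888
4444459bbbbbcbcccb84211111111111112##211111259bcccccccccb977777777888888
4444459bbbbbbbccbb842211111111111113#32111125abcccccccccb977777777888888
4444459bbbbbbbcbbb97543211111111112###2221126abcccccccccb977777778888888
4444459bbbbbbbcbbbba987543221111222#####21137abccccccccb98777777788888
[... 2003 characters left out ...]
4444444444445555555556678aba853222222234432
555555555555555555554444444444444444444445555555555556798532222222234442
555555555555555555554444444444444444444455555555555555565321222222234443
555555555555555555555454444444444444444455555555555554332211222222234433
555555555555555555555444444444444444444455555555555543211111122222223332
555555555555555555554455544444444444444555555555555432211111112222222222
555555555555555555555444444444444444555555555555554322111111112222222222
555555555555555555555544554545444545555555555555543221111111111222222222
555555555555555555555555555554544555555555555555432212211111111122222222
655555555555555555555545555455555555555555555554322222211111111111111111
```

```bash
python3 -m crank '[[0,0,-20,0,45],[0,0,-50,0,45],[0,0,-80,0,45],[0,0,-110,0,45],[0,0,-125,0,45],[0,0,-125,0,45],[0,0,-125,0,45]]'; python3 m.py 130
```

```text
t: 19.22
eef_pos: [550.7, -147.8, 160.7]
tcp_rot: [3.141, -0.001, -0.002]
ft_force: [-0.6, -0.4, -3.1]
opening: 0.728
grip_force: 35.6
295 138
55555454444569ab96322111111111111111112###11223###2223444444444444444432
5555444455679bbb952111111111111111112###2112223###2344444444444444444433
55555545679abccb841111111111111111123#3211222233333444444444444444444433
555445568abccccb83111111111111111112#32122222334444444444444444444444443
55555689bbcccccb84111111111111111111221122211344444444444444444444444443
555689abcccccccca6211111111111111111111111111233444444444444444444444443
5568abccccccccccb731110111111111112#211111111222333344444444444444444443
689bccccccccccccb73211111111111111###21111111222222233333444444444444444
9abcccccccccccccb83111111111111111###21111111222222222223333344444444444
bcccccccccccccccb84111111111111111###21111111222222222222222233333444443
ccccccccccccccccb97543211111111111###22111111222222222222222222223333333
cccccccccccccccccbaa98654321111111#####211111222222222222222222222222222
cccccccccccccccccccbbba98753111111######11111222222222222222222222222222
bccccccc
[... 2138 characters left out ...]
ccccccccccccccccccccccba7666777777888888888
4458abcbbbba8766789bbbcccccccccccccccccccccccccccccb96666777777888888888
568abbbbba876555567899abccccccccccccccbccccccccccccb96566777777788888888
8aabbbba9865545455556789bbcccbbccccbbbabbccccccccccb97666777777888888888
bbbbbaa876554544455555578aabba9abbba9999abbcccccccccb9766667777788888888
bbba987655554545545544456788877888987###8abccccccccccba87666777778888888
ba987655555544455555444555555555667######9bcccccccccccbba877777777777888
a876555555555444555545455455445556#######8abccccccccccccbbaaa9777888889a
76555555555544445555555444444445#########789bcccccccccccccccbbaaaaaaabbc
5555555555555444555554445544445#########6678abcccccccccccccccccccccccccc
```

```bash
python3 - <<'E'
from h import *
from scipy.optimize import least_squares
s=shot("side");p=env.state()["eef_pos"];print(p.round(1))
pts=[(15,20),(15,22),(16,24),(16.5,26),(26,30),(29,30.8),(33,31),(37,31),(41,30.5),(44,29.3),(45.5,27.5),(47,25)]
for z in (128,132,136):
    P=np.array([on(s,u+295,v+138,z)[:2] for u,v in pts])
    r=least_squares(lambda q:np.hypot(P[:,0]-q[0],P[:,1]-q[1])-q[2],[550,-148,62]);print(z,r.x.round(1),r.fun.round(1))
for nm,f in (("level",0),("35",35),("20",20)):
    a=np.radians(f);n=np.array([-np.sin(a),0,np.cos(a)]);x=np.array([np.cos(a),0,np.sin(a)]);c=p-29*n
    print(nm,[(proj(s,c+62*(np.cos(b)*x+np.sin(b)*np.array([0,1,0])))-[295,138]).round(0).astype(int).tolist() for b in np.radians(range(0,360,30))])
    print("  grip ends",[(proj(s,c+41*n+sy*np.array([0,1,0])+k*x)-[295,138]).round(1).tolist() for sy in(35,-35) for k in (8,-8)])
E
```

```text
[ 550.1 -147.7  159.2]
128 [ 579.6 -162.5   66.2] [ 6.4  0.4 -4.6 -2.4 -3.5 -0.   0.6  3.   4.8  3.1 -2.5 -5.2]
132 [ 575.4 -155.2   65.8] [ 6.4  0.4 -4.6 -2.4 -3.5 -0.   0.6  3.   4.8  3.1 -2.5 -5.2]
136 [ 571.1 -147.9   65.5] [ 6.3  0.4 -4.6 -2.4 -3.5 -0.   0.6  3.   4.7  3.1 -2.5 -5.2]
level [[23, 22], [20, 26], [22, 29], [28, 32], [36, 33], [45, 32], [50, 30], [52, 26], [50, 23], [44, 20], [36, 19], [28, 20]]
  grip ends [[30.1, 19.2], [33.7, 20.1], [39.2, 12.7], [42.8, 13.6]]
35 [[21, 13], [19, 17], [20, 23], [24, 30], [31, 35], [38, 37], [44, 35], [46, 31], [45, 24], [40, 18], [34, 13], [27, 11]]
  grip ends [[32.0, 19.1], [34.9, 22.1], [41.1, 12.6], [44.0, 15.5]]
20 [[21, 17], [19, 21], [20, 26], [26, 31], [34, 35], [41, 35], [47, 34], [49, 29], [47, 24], [42, 19], [35, 16], [27, 15]]
  grip ends [[31.1, 19.0], [34.5, 21.2], [40.3, 12.5], [43.6, 14.6]]
```

The cover has turned level, but it slid about 20 mm in +x within the pads. I'll set it on the bench here, let go, measure it from above and regrip on centre.

```bash
python3 -m crank '[[0,0,20,0,45],[0,0,50,0,45],[0,0,80,0,45],[0,0,105,0,45],[0,0,115,0,45],[0,0,119,0,45],[0,0,121,0,45],[0,0,121,0,45]]'; python3 -m crank '[[0,0,0,0,75],[0,0,0,0,80],[0,0,0,0,95],[0,0,0,0,95],[0,0,0,0,95],[0,0,-10,0,95],[0,0,-40,0,95],[0,0,-70,0,95],[0,0,-105,0,95],[0,0,-105,0,95]]'
```

```text
t: 19.98
eef_pos: [551.0, -148.0, 40.0]
tcp_rot: [3.141, -0.001, -0.003]
ft_force: [0.6, 0.1, -2.3]
opening: 0.728
grip_force: 35.5
t: 20.82
eef_pos: [552.9, -148.6, 151.2]
tcp_rot: [3.138, -0.008, -0.002]
ft_force: [0.5, -0.6, 0.3]
opening: 0.997
grip_force: 0.0
```

```bash
python3 -m crank '[[0,0,-35,0,95],[0,0,-70,0,95],[0,-35,-85,0,95],[0,-75,-85,0,95],[0,-115,-85,0,95],[0,-155,-85,0,95],[0,-195,-85,0,95],[0,-235,-85,0,95],[0,-275,-85,0,95],[0,-300,-85,0,95]]'; python3 - <<'E'
from h import *
t=shot("top");s=shot("side");T=t["img"]
u,v=proj(t,[565,-150,15]).astype(int);print(u,v)
h=cv2.cvtColor(T,cv2.COLOR_BGR2HSV)
x0,y0=u-32,v-28
for r,q in zip(h[y0:y0+56,x0:x0+64,2],h[y0:y0+56,x0:x0+64]): print("".join('#' if (b[1]>110 and b[0]<22) else "%x"%(a//16) for a,b in zip(r,q)))
print(x0,y0)
d=cv2.inRange(h,(2,110,40),(22,255,255))[y0:y0+56,x0:x0+64];print(cv2.minAreaRect(cv2.findNonZero(d)))
E
```

```text
t: 21.65
eef_pos: [550.9, 155.4, 230.2]
tcp_rot: [-3.141, -0.001, -0.001]
ft_force: [0.4, -0.0, -0.3]
opening: 0.998
grip_force: 0.0
374 183
bbbbbbbbbbbbbbbbbbbbbbbbbbbbbbbbbbbbbbbbbbbbbbbbbbbbbbbbbbbbbbbb
bbbbbbbbbbbbbbbbbbbbbbbbbbbbbbbbbbbbbbbbbbbbbbbbbbbbbbbbbbbbbbbb
bbbbbbbbbbbbbbbbbbbbbbbbbbbbbbbbbbbbbbbbbbbbbbbbbbbbbbbbbbbbbbbb
bbbbbbbbbbbbbbbbbbbbbbbbbbbbbbbbbbbbbbbbbbbbbbbbbbbbbbbbbbbbbbbb
bbbbbbbbbbbbbbbbbbbbbbbbbbbbbbbbbbbbbbbbbbbbbbbbbbbbbbbbbbbbbbbb
bbbbbbbbbbbbbbbbbbbbbbbbbbbbbbbbbbbbbbbbbbbbbbbbbbbbbbbbbbbbbbbb
bbbbbbbbbbbbbbbbbbbbbbbbbbbbbbbbbbbbbbbbbbbbbbbbbbbbbbbbbbbbbbbb
bbbbbbbbbbbbbbbbbbbbbbbbbb9cccdddccbbbbbbbbbbbbbbbbbbbbbbbbbbbbb
bbbbbbbbbbbbbbbbbbbbbbbbdeeeeeeeeeeeedbbbbbbbbbbbbbbbbbbbbbbbbbb
bbbbbbbbbbbbbbbbbbbbbaaeeeeeeeeeeeeeeeeecbbbbbbbbbbbbbbbbbbbbbbb
bbbbbbbbbbbbbbbbbbbbaeeeeeeeeeeeeeeeeeeeed9bbbbbbbbbbbbbbbbbbbbb
bbbbbbbbbbbbbbbbbb8eeeeeeeeeeeeeeeeeeeeeeeebbbbbbbbbbbbbbbbbbbbb
bbbbbbbbbbbbbbbbb8eeeeeeeeeeeeeeeeeeeeeeeeeecbbbbbbbbbbbbbbaaabb
899bbbbbbbbbbbbb8eeeeeeeeeeeeeeeeeeeeeeeeeeeecbbbbbbbbbbbbbbbbbb
6999988abbbbbbb7eeeeeeeeeeeeeeeeeeeeeeeeeeeeeedbb
[... 2022 characters left out ...]
bbbbbbb6
87abbbbbbbbbbbbbbbbbbbbbbbbcb8cbcbbcbbbbbbbbbbbbbbbbbbbbbbbbbb75
88abbabbababbbbbbbbbbbbbbbbbbabbbbbbbbbbbbbbbbbbbbbbbbbbbbbbbb65
8aabaababbaaabbbbbbbbbbbbbbbbbbbbbbbbbbbbbbbbbbbbbbbbbbbbbbbbb65
8abbbbbbbbbbbbbbbbbbbbbbbbbbbbbbbbbbbbbbbbbbbbbbbbbbbbbbbbbbbb65
8abbbbbbbbbbbbbbbbbbbbbbbbbbbbbbbbbbbbbbbbbbbbbbbbbbbbbbbbbbbb65
7abbbbbbbbbbbbbbbbbbbbbbbbbbbbbbbbbbbbbbbbbbbbbbbbbbbbbbbbbbbb65
8abbbbbbbbbbbbbbbbbbbbbbbbbbbbbbbbbbbbbbbbbbbbbbbbbbbbbbbbbbbb65
8abbbbbbbbbbbbbbbbbbbbbbbbbbbbbbbbbbbbbbbbbbbbbbbbbbbbbbbbbbbb65
aaaabbbbbbabbabbbbbbbbbbbbbbbbbbbbbbbbbbbbbbbbbbbbbbbbbbbbbbbb65
aaaabbbbbbbaababbbbbbbbbbbbbbbbbbbbbbbbbbbbbbbbbbbbbbbbbbbbbbb65
342 155
((32.0, 25.5), (5.0, 22.0), 90.0)
```

```bash
python3 - <<'E'
from h import *
t=shot("top");T=t["img"];h=cv2.cvtColor(T,cv2.COLOR_BGR2HSV)
z=np.zeros(h.shape[:2],np.uint8);m=((h[...,2]>=213)|((h[...,1]>110)&(h[...,0]<22))).astype(np.uint8);z[155:211,350:406]=m[155:211,350:406]
c=max(cv2.findContours(z,0,1)[0],key=cv2.contourArea)[:,0].astype(float)
P=np.array([on(t,u,v,15)[:2] for u,v in c]);(cx,cy),r=cv2.minEnclosingCircle(P.astype(np.float32));e=cv2.fitEllipse(P.astype(np.float32));print("cover",e,r)
g=np.zeros_like(z);g[155:211,350:406]=cv2.inRange(h,(2,110,40),(22,255,255))[155:211,350:406]
q=cv2.findNonZero(g)[:,0].astype(float);Q=np.array([on(t,u,v,45)[:2] for u,v in q]);mu=Q.mean(0);w,V=np.linalg.eigh(np.cov((Q-mu).T));print("grip",mu,np.degrees(np.arctan2(V[1,1],V[0,1])),len(q))
# canister rim: bright ring
u0,v0=434,207
ths=np.radians(range(0,360,10));pts=[]
gr=h[...,2].astype(float)
for a in ths:
    rr=np.arange(14,21,.25);pr=[cv2.getRectSubPix(gr.astype(np.float32),(1,1),(float(u0+k*np.cos(a)),float(v0+k*np.sin(a))))[0,0] for k in rr]
    k=rr[int(np.argmax(pr))]
    if max(pr)>215: pts.append((u0+k*np.cos(a),v0+k*np.sin(a)))
P=np.array([on(t,u,v,100)[:2] for u,v in pts]);print("rim",len(pts),cv2.fitEllipse(P.astype(np.float32)))
E
```

```text
cover ((571.61328125, -145.8748321533203), (119.35184478759766, 120.1940689086914), 146.64564514160156) 61.284271240234375
grip [ 570.05056378 -144.90673686] 88.6802296185971 127
rim 19 ((487.94049072265625, -315.5567321777344), (99.05921173095703, 99.53900909423828), 8.610798835754395)
```

```bash
python3 - <<'E'
from h import *
t=shot("top");h=cv2.cvtColor(t["img"],cv2.COLOR_BGR2HSV)
for r in h[186:230,410:458,2]: print("".join("%x"%(a//16) for a in r))
E
```

```text
bbbbbbbbbbbbbbbbbbbbbbbbbbbbbbbbbbbbbbbbbbbbbbbb
bbbbbbbbbbbbbbbbbbbbbbbbbbbbbbbbbbbbbbbbbbbbbbbb
bbbbbbbbbbbbbbbbbbbbbbbbb9bbbbbbbbbbbbbbbbbbbbbb
bbbbbbbbbbbbbbbbbbbbceeeeeeccb8aaaabbaabaababbbb
bbbbb766666666669deca9777788ceedbbaaaaaabaaaaabb
b76665555555558dda8765555555789cecbbbbbbbbbbbbbb
b655555556554bec98755555555555568ccbbbbaabbbbbbb
755555566547ceeeedeeca755555555557becbbbaabbbbbb
55555555546deeeeeeeeeeec655544444468ecbbbbbbbbbb
5555555446deec977778787ee754444444459ecbbbbbbbbb
555555444bb776544444444cee75544444445aebbbbbbbbb
555554449b51444444444448eee85554444445bcbbbbbbbb
55554444da21444444444449eee875555444446ecbbbbbbb
55554448ee41444444444449eeee865554444448dbbbbbbb
5654444eee51444444444447eeeee86555544444ecbbbbbb
5754446eee51344444444447eeeee87544555444acbbbbbb
5544447dee61244444444445eeeee876445454445ebbbbbb
544444bdee61244444444444eeeee877555555444ecbaabb
545544deee61144444444438eeeeee87955545444ccbbbbb
544454eeee721255877bbeeeeeeeee877544545449cbbbbb
544444eeeeeeeeeeeeeeeeeeeeeeee876544444448cbabba
444454eeeeeeeeeeeeeeeeeeeeeeee877544444447cbbbbb
544444eeeeeeeeeeeeeeee
[... 355 characters left out ...]
444446ebbbbbbb
554454559edeeefefeeeeeeefea977775444444bdbbbbbbb
544445445beefffefeeeeeeeef8777654444448dcbbbbbbb
5454444556eeeefeffeeeeeea9777754444446ecbbbbbbbb
a6554444457eeefeffeeeeea7777754444446ddbbbabaabb
ba5454444559eeffffeeeea7777765444447ddbbbbbbbbbb
bba5555555557eeeefea997777765444448dcbbbbaababaa
bbba6595555557ceda977777765444447ddabbbbbabaaaaa
bbbbb66575555569cec887765544448deccbbabbbbbaaaaa
bbbbbaa96975555579ceedb9999cdeedcbbbbbbbbbbbbbbb
bbbbbbbba7659875557888bbcddcbccbbbbbbbbbbbbbbbbb
bbbbbbbbbaaab9bbccacaabbbcbbbbbbbbbbbbbbbbbbbbbb
bbbbbbbbbbbbbbbbbcbbbbbbbbbbbbbbbbbbbbbbbbbbbbbb
bbbbbbbbbbbbbbbbbbbbbbbbbbbbbbbbbbbbbbbbbbbbbbbb
bbbbbbbbbbbbbbbbbbbbbbbbbbbbbbbbbbbbbbbbbbbbbbbb
```

```bash
python3 - <<'E'
from h import *
go(571,-148,230,-1.3)
E
```

```text
shift [ 2.000e+01  3.005e+02 -1.000e-01] turn 1.2 | now [551.3 152.5 229.8] yaw -0.1
```

```bash
python3 -m crank '[[3,40,0,1,95],[5,80,0,1,95],[8,120,0,1,95],[11,160,0,1,95],[14,200,0,1,95],[17,240,0,1,95],[20,275,0,1,95],[20,300,20,1,95],[20,300,50,1,95],[20,300,90,1,95]]'; python3 -m crank '[[0,0,20,0,95],[0,0,40,0,95],[0,0,60,0,95],[0,0,60,0,95]]'; python3 - <<'E'
from h import *
go(571,-148,41,-1.3)
E
```

```text
t: 22.68
eef_pos: [571.0, -151.6, 140.8]
tcp_rot: [3.14, -0.005, -0.024]
ft_force: [1.0, 0.6, -0.4]
opening: 0.996
grip_force: 0.0
t: 23.02
eef_pos: [568.7, -148.9, 76.5]
tcp_rot: [-3.14, 0.005, -0.022]
ft_force: [-0.1, -0.1, -0.2]
opening: 0.997
grip_force: 0.0
shift [ 2.5 -0.9 35.5] turn 0.0 | now [ 568.7 -148.9   76.5] yaw -1.3
```

```bash
python3 -m crank '[[0,-1,12,0,95],[0,-1,24,0,95],[0,-1,35,0,95],[0,-1,38,0,95],[0,-1,38,0,95],[0,-1,38,0,95]]'; python3 -m crank '[[0,0,0,0,75],[0,0,0,0,60],[0,0,0,0,50],[0,0,0,0,45],[0,0,0,0,45],[0,0,0,0,45],[0,0,0,0,45],[0,0,0,0,45]]'
```

```text
t: 23.52
eef_pos: [571.0, -147.0, 41.8]
tcp_rot: [3.141, -0.0, -0.02]
ft_force: [0.6, -0.6, -0.6]
opening: 0.998
grip_force: 0.0
t: 24.18
eef_pos: [571.0, -147.1, 42.0]
tcp_rot: [3.141, -0.001, -0.02]
ft_force: [-0.4, -0.6, 5.2]
opening: 0.737
grip_force: 30.0
```

```bash
python3 -m crank '[[0,0,-10,0,45],[0,0,-30,0,45],[0,0,-60,0,45],[0,0,-90,0,45],[0,0,-120,0,45],[0,0,-135,0,45],[-15,30,-135,0,45],[-30,60,-135,0,45],[-45,90,-135,0,45],[-60,120,-135,0,45]]'; python3 - <<'E'
from h import *
go(486.4,-313,175,-1.3)
E
```

```text
t: 25.02
eef_pos: [507.3, -266.3, 177.0]
tcp_rot: [-3.141, 0.001, -0.019]
ft_force: [0.8, -0.2, -2.9]
opening: 0.731
grip_force: 30.0
shift [-20.   47.1   2. ] turn 0.2 | now [ 507.3 -266.3  177. ] yaw -1.1
```

```bash
python3 -m crank '[[-8,20,0,0,45],[-16,38,0,0,45],[-20,46,0,0,45],[-20,47,5,0,45],[-20,47,15,0,45],[-20,47,20,0,45],[-20,47,20,0,45],[-20,47,20,0,45]]'; python3 - <<'E'
from h import *
go(486.4,-313,132,-1.1)
s=shot("side");h=cv2.cvtColor(s["img"],cv2.COLOR_BGR2HSV)
u,v=proj(s,[487,-312,110]).astype(int);print(u-26,v-18)
for r,q in zip(h[v-18:v+30,u-26:u+30,2],h[v-18:v+30,u-26:u+30]): print("".join('#' if (b[1]>90 and b[0]<25) else "%x"%(a//16) for a,b in zip(r,q)))
E
```

```text
t: 25.68
eef_pos: [487.8, -311.2, 156.0]
tcp_rot: [-3.141, 0.001, -0.019]
ft_force: [0.2, -0.5, -3.0]
opening: 0.736
grip_force: 30.0
shift [-1.3  1.8 24. ] turn 0.0 | now [ 487.8 -311.2  156. ] yaw -1.1
338 139
44332233444333221111000111122112211111111111111122234444
44433344444444333321100001232112211111111111111122233444
44444444444444444432100001233212211111111111111122233444
34444444444444444442100001333###211111111111111122223444
2333334444444444444210001234#####21111111111111122223444
22222333334444444442100012#######21111111111111112223444
222222222233333444421000#########21111111111111112223444
222222222222222333321000#########21111111111111112223344
222222222222222345642000##########1111111111111112223344
22222222222223578aa83100#########21111111111111112223344
22222222222247abbcc84100#########21111111111111112222344
2222222222236abbaa963100#######5432111111111111112222344
222222222224689877752000#######5532111111111111112222344
222222222235677766642100#####566532111101111111111222334
433222222235666666642100####6666532111111111111111222334
8654333222356676666532####5666665
[... 1147 characters left out ...]
1111111111111222
bbbbbbbbbbbb97677777777777777777777642211111111111111222
bbbbbbbbbba976677777777777777777777643211111111111111122
bbbbbbbbb98766667777777777777777777653211111111111111122
bbbbbbb9876566677777777777777777777753211111111111111122
bbbbba97655556667777777777777777777754211111111111111122
a9888876555556667777777777777777777754211111111111111122
87666655555556677777777777777777788754211111111111111122
65555555555556677777777777777777787764221111111111111112
55555555555556677777777777777777777775321111111111111112
55555555555555666777777777777777777886421111111111111112
555555555555555566777777777777777789a8521111111111111112
5555555555555555556667777777777789abb9521111111111111112
```

The left edge of the disc overhangs the canister by about 2.5 px, as expected. I'll lower onto it while watching the force.

```bash
python3 -m crank '[[-1,2,0,0,45],[-1,2,4,0,45],[-1,2,8,0,45],[-1,2,11,0,45],[-1,2,11,0,45]]'; python3 -m crank '[[0,0,2,0,45],[0,0,4,0,45],[0,0,5,0,45],[0,0,5,0,45]]'; python3 -m crank '[[0,0,2,0,45],[0,0,4,0,45],[0,0,4,0,45]]'
```

```text
t: 26.15
eef_pos: [486.2, -314.1, 144.8]
tcp_rot: [-3.141, 0.001, -0.02]
ft_force: [-0.4, -0.7, -2.6]
opening: 0.732
grip_force: 30.0
t: 26.48
eef_pos: [486.4, -314.3, 140.4]
tcp_rot: [-3.142, 0.0, -0.02]
ft_force: [0.0, 0.5, -2.9]
opening: 0.736
grip_force: 30.0
t: 26.73
eef_pos: [486.3, -314.2, 136.3]
tcp_rot: [-3.141, 0.0, -0.02]
ft_force: [0.6, 0.0, -4.4]
opening: 0.732
grip_force: 30.0
```

No contact so far, with the spigot about 6 mm inside the mouth. Continuing down.

```bash
python3 -m crank '[[0,0,1,0,45],[0,0,2,0,45],[0,0,3,0,45],[0,0,3,0,45]]'; python3 -m crank '[[0,0,1,0,45],[0,0,2,0,45],[0,0,2,0,45],[0,0,2,0,45]]'
```

```text
t: 27.07
eef_pos: [486.4, -314.2, 133.4]
tcp_rot: [-3.142, 0.0, -0.02]
ft_force: [0.2, 0.5, -3.2]
opening: 0.735
grip_force: 30.0
t: 27.4
eef_pos: [486.5, -314.3, 132.0]
tcp_rot: [3.141, -0.0, -0.02]
ft_force: [-1.7, 1.1, 1.2]
opening: 0.733
grip_force: 30.0
```

Contact came at TCP z = 132, the predicted seat height. I'll press lightly, then release and retreat.

```bash
python3 -m crank '[[0,0,1,0,45],[0,0,2,0,45],[0,0,2,0,45]]'; python3 -m crank '[[0,0,0,0,73],[0,0,0,0,80],[0,0,0,0,95],[0,0,0,0,95],[0,0,0,0,95],[0,0,0,0,95],[0,0,-15,0,95],[0,0,-45,0,95],[0,0,-80,0,95],[0,0,-110,0,95]]'; python3 -m crank '[[0,-35,0,0,95],[0,-75,0,0,95],[0,-115,0,0,95],[0,-155,0,0,95],[0,-195,0,0,95],[0,-230,0,0,95],[0,-230,0,0,95]]'; python3 - <<'E'
from h import *
t=shot("top");s=shot("side");h=cv2.cvtColor(t["img"],cv2.COLOR_BGR2HSV)
u,v=proj(t,[487,-311,105]).astype(int)
z=np.zeros(h.shape[:2],np.uint8);m=((h[...,2]>=213)|((h[...,1]>110)&(h[...,0]<22))).astype(np.uint8);z[v-27:v+28,u-27:u+28]=m[v-27:v+28,u-27:u+28]
c=max(cv2.findContours(z,0,1)[0],key=cv2.contourArea)[:,0]
P=np.array([on(t,a,b,105)[:2] for a,b in c]);print("cover z105",cv2.fitEllipse(P.astype(np.float32)))
hs=cv2.cvtColor(s["img"],cv2.COLOR_BGR2HSV)
u,v=proj(s,[487,-312,90]).astype(int)
for r,q in zip(hs[v-20:v+28,u-26:u+30,2],hs[v-20:v+28,u-26:u+30]): print("".join('#' if (b[1]>90 and b[0]<25) else "%x"%(a//16) for a,b in zip(r,q)))
print(u-26,v-20,[(proj(s,[487+62*np.cos(a),-312+62*np.sin(a),103])-[u-26,v-20]).round(1).tolist() for a in np.radians(range(0,360,45))])
f=cv2.inRange(h,(8,90,40),(25,255,255))[200:240,295:335];q=cv2.findNonZero(f);print("file handle px",q[:,0].mean(0)+[295,200],len(q))
E
```

```text
t: 27.65
eef_pos: [486.5, -314.3, 131.9]
tcp_rot: [3.141, -0.001, -0.02]
ft_force: [-6.1, 4.5, 24.0]
opening: 0.734
grip_force: 30.0
t: 28.48
eef_pos: [486.4, -314.2, 241.2]
tcp_rot: [-3.142, 0.0, -0.02]
ft_force: [0.5, -0.3, 0.2]
opening: 1.001
grip_force: 0.0
t: 29.07
eef_pos: [490.5, -79.6, 239.8]
tcp_rot: [-3.141, 0.0, -0.016]
ft_force: [0.3, 0.1, 0.4]
opening: 1.004
grip_force: 0.0
cover z105 ((487.2771301269531, -311.3678894042969), (118.78253173828125, 119.9457778930664), 88.53868103027344)
44421111134444444444444444444444444433222222222211111111
34321111134444444444444444444444444322222222222221111111
33221111234444444444444444444444443222222222222221111111
22211111134444444444444444444444332222222222222221111111
22211111123333444444444444444443322222222222222221111111
22211111122223333344444444444433222222222343322221111111
22221111122222222233334444445###322222224676322221111111
222222212222222222222233334######322223579a7422222111111
22222222222222222222222224#######3222358abb8422221111111
222222222222222222222223#########322369bccb9532222111111
22222222222222222223334####
[... 1606 characters left out ...]
8acccccccb953222211
ccccccb9665566777778888888888888777778acccccccb963222211
ccccccb9655566777777888888888888777778bcccccccca73222212
ccccccb9665666777778888888888888877789bccccccccb84222221
ccccccb976656667777788888888888877778abccccccccb84222221
cccccccb87656666777788888888888877789bcccccccccb84222221
ccccccccb97666666777788888888887778abccccccccccb95322221
cccccccccba97666666677777777777888abcccccccccccc95322221
ccccccccccbba877777666666777778aabbccccccccccccc96322221
cccccccccccccbaaaaa9777777899abbcccccccccccccccca7322221
338 141 [[13.1, 14.5], [12.0, 19.3], [19.6, 23.4], [31.5, 24.3], [40.4, 21.3], [40.8, 16.4], [33.1, 12.5], [21.8, 11.7]]
file handle px [317.51052632 216.41578947] 190
```

The cover is seated, level and concentric with the rim, and the file is still in the caddy. Handing in.

```bash
python3 -c "
from cell import env
print(env.job_done())"
```

```text
the job is handed in; nothing more can be done
None
```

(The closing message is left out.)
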